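Set the inner knob to the ring's limit and leave the pump switched on

ROBOT

A 7-joint arm with a two-finger parallel gripper is mounted at the origin on a cart in front of the work surface, level with it; the furniture and walls round the work are solid. World frame = base frame: x ahead of the robot, y to its left, z up, the work surface at z = 0. Lengths are in m, angles in rad, forces in N, time in s.
With the tool pointing down it reaches from about 0.4 to 0.925 m from the base axis. Payload 5.6 kg.
Tool frame: the origin (TCP) lies midway between the tips of the shut fingers; the grasp point (between the pads) lies 19 mm behind it; z points along the fingers, y is the line along which they close (so a half turn about z gives the same grasp; the last joint's range is limited). The gripper opens to 85 mm and grips with 20 to 120 N. Pads are 22 mm wide; open, the fingers measure 114 mm over their backs; the gripper's body (76 mm by 85 mm) begins 54 mm behind the grasp point. The pads swing forward as they close: fully open they stand 13 mm farther back than shut.
Start: joints at [1.14, 0.468, -0.012, 1.603, 0.006, 1.071, -0.056], TCP at [0.246, -0.602, 0.195] pointing down, gripper open.
Joint ranges: [-2.53, 2.53], [-0.31, 2.02], [-1.57, 1.55], [0.28, 2.44], [-1.29, 4.43], [0.15, 1.84], [-2.92, 2.92]. Speed limits (rad/s): [2.57, 2.57, 3.14, 3.14, 3.14, 3.14, 3.14].

INTERFACE

Orientations are given as [roll, pitch, yaw] about the fixed x, y, z axes, in that order (R = Rz(yaw) Ry(pitch) Rx(roll)).
In Python, from plant import env gives the robot as it stands. The module is installed in compiled form; this text tells all that it offers.
- The arm moves only by the tool carry_out, never from a script. Its argument "plan" is a list of rows, each an object with "angular": the turn, a rotation vector about the world's x, y, z in rad, a list of three; "xyz": the shift along the world's x, y, z in mm, a list of three; "gripper": the opening, from 0 (shut) to 1 (fully open). A call has 1 to 5 rows; each row shifts and turns the commanded pose from where the row before left it; what a row does not reach is not made up. A row lasts 1/8 s, in which the tool goes at most 62.5 mm and 10.7 degrees, less where a joint would pass 70% of its speed; a pose out of reach is approached as far as the arm can. A call with a gripper value outside its range is refused whole. The fingers move at their own pace and stop on an object; "newtons" is the grip in N (left out, the last holds). Time passes only in rows, so rows that do not move let the fingers close. It gives the time, the measured TCP pose, the force, the opening and the grip force at its end, in the units of the state.
- env.sense(): the state, without advancing time (a new reading comes with each control period).
- env.snapshot(name): name is "scene" or "top" or "wrist"; returns a dict with "color" (384x512x3 uint8, red, green, blue), "fx", "fy", "cx", "cy" (pixels), "rvec" (rotation vector, rad) and "tvec" (3), from world to camera coordinates, as OpenCV has them. Camera axes: x right, y down, z forward; pixel columns grow to the right and rows downward; lengths in m; the calibration is good to about 2 mm. A picture is of the moment at which its call begins. There is no depth.
- env.hand_in(): hands the job in; it is judged then, once.
Trained networks look in a picture, given as the dict that the camera call returned (one of the last four; its "shot" number tells which), for a name from the list of things; names that differ only in an ending like _2 or _b are one class to them, and where a whole thing is asked for, a point or a joint stands for the part that bears it (a point fixed in the world has none). Each returns a list of dicts, best first, with "p" (0 to 1); they miss things now and then, are a little off and sometimes report something else, mostly with a low value. They report only what shows in the picture. A call takes as long as a camera call.
- env.search_frame(picture, target): "location" ([x, y, z] in m, in world coordinates, good to about 4 mm: the middle of the surface that is visible of it).
- env.regions_of(picture, target): "mask" (384x512 bool, what is visible of it).
The state is a dict: "clock": time; "q": joint angles; "qvel": joint speeds; "tau": joint torques, N m; "ee_pos": TCP position; "tool_rot": TCP orientation; "force": force on the tool from outside, world axes, zero at the start; "ft_torque": the same for the moment, N m; "grip_width": opening from 0.0 (shut) to 1.0 (fully open); "grip_force": force on a finger pad.
Only numpy, scipy, OpenCV 4.12 (cv2) and the standard library are available. Lean on these libraries where they do the work, as an engineer would, in place of code of your own. Each camera call takes 0.05 s, during which the arm holds its last target. There are 200 camera calls.

TASK

On the pump controller, turn the inner knob so that its pointer lines up with the limit tab that is set on the outer ring around it; do not shift the outer ring. Make sure the toggle switch is on (leaning to the back of the box): the panel is unlit, so feel or look how it leans and flip it only if it is off. Leave the other things where they stand.

Things in the scene. Friction and masses are not known exactly. Their poses are not given: they have to be found in the camera images.
- console: The pump controller: a fixed white box, 150 (x) by 260 (y) by 60 mm high, with a flat grey panel on top; origin at the centre of its underside, x to its back (away from the robot), y to its left. The concentric knobs stand on the left half of the panel, the toggle on the right half.
- dial_axis (a point): Point on the common upright axis of ring and knob, at the height of the ring's top face (83 mm above the bench); 55 mm left of the console's middle. Axes as the console.
- ring_mark (a point): Point on the outer ring's top face, 50 mm from the axis, in the direction of the limit tab. The outer ring is a black fluted disc 104 mm across, from 61 to 83 mm above the bench; the metal limit tab, 8 mm wide, sticks out of its side to 66 mm from the axis and a thin metal line leads inward from it.
- knob_tip (a point): End of the inner knob's pointer, 50 mm from the axis, 106 mm above the bench. The inner knob is grey: a hub 34 mm across (89 to 123 mm above the bench) with one straight blade 10 mm thick that runs from the hub to 50 mm from the axis, its lower edge at 91 mm and its upper edge at 121 mm above the bench; it can be pushed from either side or pinched. It has no second blade on the other side. It stays where it is left.
- knob (a joint): Angle of the inner knob, rad: 0 with the pointer to the console's back (+x), growing counter-clockwise seen from above; free from -2.2 to 2.2, held by friction of about 0.05 N m.
- ring (a joint): Angle of the outer ring, counted the same way from the same zero, so the pointer is lined up when both joints are equal. Held by friction of about 0.1 N m only: a touch on the ring can shift it.
- toggle_pivot (a point): Pivot of the toggle, at the panel's height (60 mm above the bench), 75 mm right of the console's middle, fixed.
- toggle_tip (a point): Top of the toggle: a round steel bat handle that stands 60 mm from its pivot, 8 to 16 mm thick.
- toggle (a joint): Lean of the toggle, rad: +0.4 on (leans to the console's back), -0.4 off (leans to the front). It needs under 1 N, snaps over past upright and rests at either end.
- cube: Bystander: green tube cube, 58 mm each way, loose on the bench behind the console; origin under its centre.
- dropper: Bystander: white dropper bottle, 43 mm across, 113 mm high, loose behind the console; origin under its centre.
- bench_timer: Bystander: small bench timer, 40 by 78 by 59 mm, loose at the right end of the console; origin under its centre.
- tape: Bystander: roll of tape, 84 mm across, 19 mm high, lying loose behind the console; origin under its centre.

How it is judged:
By the outcome, as a careful person would: the job done as asked, in the order asked, and still so for the second after the job is handed in, with the robot touching nothing.
It also fails if it takes over 42 s, if anything falls off the work surface, if the arm or the gripper's body presses on something with over 40 N, if the wrist force passes 120 N, or if a joint passes its speed limit or range.

## Working session

There is one attempt and no reset: what is moved stays moved. The work goes in short steps, Python scripts to look and compute and a tool call to move; the robot and the scene stay as the last step left them, time stands still between calls to the robot, and variables do not carry over. Pictures are saved under pics/ and viewed, at most 10 in all, crops included, and the job is handed in when it is done.

Besides the shell and the picture viewer there is one more tool, called after ">>>" in YAML: its name, and indented under it one key for each argument. carry_out: Moves the arm, as the interface text tells. Its arguments: {"type":"object","properties":{"plan":{"type":"array","items":{"type":"object","properties":{"angular":{"type":"array","items":{"type":"number"}},"xyz":{"type":"array","items":{"type":"number"}},"gripper":{"type":"number"}}}},"newtons":{"type":"number"}},"required":["plan"]}

```bash
mkdir -p pics; cat > h.py <<'E'
from plant import env
import numpy as np, cv2
def save(p,n,crop=None,s=1):
    im=p["color"][:,:,::-1]
    if crop: im=im[crop[1]:crop[3],crop[0]:crop[2]]
    cv2.imwrite(f"pics/{n}.png",cv2.resize(im,None,fx=s,fy=s,interpolation=cv2.INTER_CUBIC))
def ray(p,uv,z):
    R,_=cv2.Rodrigues(np.array(p["rvec"],float)); t=np.array(p["tvec"],float).ravel()
    d=R.T@np.array([(uv[0]-p["cx"])/p["fx"],(uv[1]-p["cy"])/p["fy"],1]); c=-R.T@t
    return c+d*(z-c[2])/d[2]
def proj(p,X):
    K=np.array([[p["fx"],0,p["cx"]],[0,p["fy"],p["cy"]],[0,0,1.]])
    return cv2.projectPoints(np.array(X,float).reshape(-1,3),np.array(p["rvec"],float),np.array(p["tvec"],float),K,None)[0].reshape(-1,2)
E
python3 - <<'E'
from h import *
s=env.sense(); print(s["clock"],s["ee_pos"],s["tool_rot"],s["grip_width"])
for n in ("top","scene"):
    p=env.snapshot(n); save(p,n+"0",s=1.5)
    R,_=cv2.Rodrigues(np.array(p["rvec"],float)); print(n,-R.T@np.array(p["tvec"]).ravel())
    for t in ("console","dial_axis","ring_mark","knob_tip","toggle_pivot","toggle_tip","cube","dropper","bench_timer","tape"):
        r=env.search_frame(p,t); print(t,[(np.round(x["location"],3).tolist(),round(x["p"],2)) for x in r[:2]])
E
```

```text
0.0 [ 0.24547512 -0.60115852  0.1942226 ] [-3.13977572e+00  9.28316790e-05  3.87706161e-01] 1.0047228919762503
top [ 0.41345725 -0.13612923  1.01945812]
console [([0.474, -0.137, 0.059], 0.6)]
dial_axis [([0.474, -0.137, 0.061], 0.73)]
ring_mark [([0.472, -0.086, 0.08], 0.71)]
knob_tip [([0.484, -0.078, 0.124], 0.59), ([0.469, -0.085, 0.081], 0.15)]
toggle_pivot [([0.478, -0.137, 0.061], 0.7)]
toggle_tip [([0.593, -0.234, 0.068], 0.49)]
cube [([0.602, -0.065, 0.06], 0.96), ([0.471, -0.085, 0.08], 0.38)]
dropper [([0.592, -0.236, 0.07], 0.86)]
bench_timer [([0.604, -0.062, 0.059], 0.41)]
tape [([0.614, -0.142, 0.02], 0.65)]
scene [0.10364623 0.46249991 0.49045222]
console [([0.451, -0.07, 0.058], 0.58)]
dial_axis [([0.479, -0.322, 0.047], 0.66), ([0.45, -0.07, 0.058], 0.62)]
ring_mark [([0.46, -0.062, 0.082], 0.95), ([0.6, -0.038, 0.046], 0.5)]
knob_tip [([0.479, -0.068, 0.111], 0.76)]
toggle_pivot [([0.451, -0.07, 0.06], 0.69)]
toggle_tip [([0.461, -0.205, 0.101], 0.49), ([0.483, -0.32, 0.047], 0.37)]
cube [([0.603, -0.039, 0.05], 0.75)]
dropper [([0.592, -0.228, 0.06], 0.55)]
bench_timer [([0.484, -0.319, 0.046], 0.65)]
tape [([0.629, -0.159, 0.018], 0.65), ([0.462, -0.208, 0.099], 0.43)]
```

View pics/top0.png

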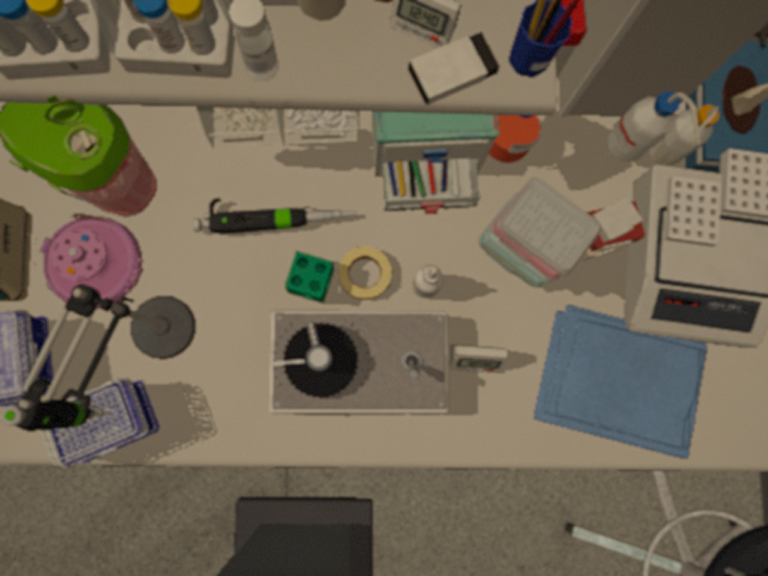

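View pics/scene0.png

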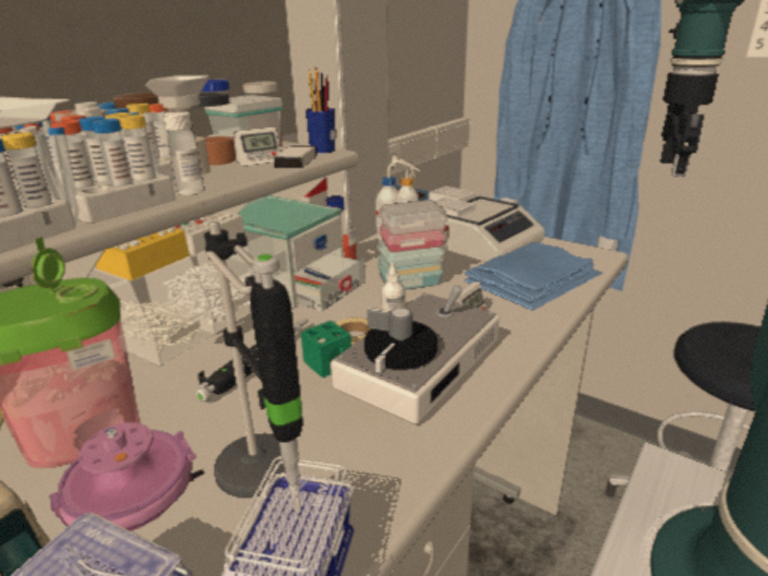

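The top view shows the console (270–447, 312–412) and the dial hub at (319,357). The knob blade points to about (311,322), roughly the back, and the tab is on the left at (275,363). The toggle is near (412,362), with its lean unclear. The next step is to measure this with the calibration and crops.

```bash
python3 - <<'E'
from h import *
p=env.snapshot("top"); q=env.snapshot("scene")
m=env.regions_of(p,"console")[0]["mask"].astype(np.uint8)
c,_=cv2.findContours(m,cv2.RETR_EXTERNAL,cv2.CHAIN_APPROX_NONE); c=max(c,key=cv2.contourArea)
W=np.array([ray(p,x,0.06)[:2] for x in cv2.convexHull(c)[:,0]]).astype(np.float32)
r=cv2.minAreaRect(W*1000); print("console rect",r)
ctr=np.array(r[0])/1000; a=r[2]; a=np.deg2rad(a if r[1][0]<r[1][1] else a-90)
for aa in (a,):
    print("yaw",aa); ex=np.array([np.cos(aa),np.sin(aa)]); ey=np.array([-ex[1],ex[0]])
ax=ctr+.055*ey; tp=ctr-.075*ey; print("axis",ax,"toggle",tp)
for P,n in ((p,"top"),(q,"scene")):
    print(n,"axis083",proj(P,[*ax,.083]),"piv",proj(P,[*tp,.06]))
    for s in (1,-1): print(s,proj(P,[*(tp+s*.06*np.sin(.4)*ex),.06+.06*np.cos(.4)]))
    for t in("knob_tip","ring_mark","toggle_tip"):
        for R in env.regions_of(P,t)[:2]:
            ys,xs=np.nonzero(R["mask"]); print(t,R["p"],len(xs),xs.min(),xs.max(),ys.min(),ys.max())
a_=cv2.resize(p["color"][195:285,175:305],None,fx=5,fy=5,interpolation=3)
b_=cv2.resize(q["color"][180:280,215:345],None,fx=5,fy=5,interpolation=3)
cv2.imwrite("pics/topc.png",a_[:,:,::-1]); cv2.imwrite("pics/scenec.png",b_[:,:,::-1])
E
```

```text
console rect ((473.8998718261719, -136.60206604003906), (149.5587921142578, 258.5437316894531), 0.8527451157569885)
yaw 0.014883209950259628
axis [ 0.47308133 -0.08160816] toggle [ 0.47501607 -0.21159376]
top axis083 [[213.04829593 240.3918421 ]] piv [[273.65686603 241.0715712 ]]
1 [[275.66383008 227.97895883]]
-1 [[275.90419503 250.85054324]]
knob_tip 0.87 317 205 221 215 247
ring_mark 0.62 1654 183 238 215 264
toggle_tip 0.62 67 273 279 240 252
toggle_tip 0.38 355 275 295 177 198
scene axis083 [[268.28852486 224.34447533]] piv [[297.26183803 208.92444124]]
1 [[289.50130937 186.46238242]]
-1 [[306.73585631 191.09116087]]
knob_tip 0.6 519 245 274 205 226
ring_mark 0.91 1201 243 291 214 248
```

View pics/topc.png

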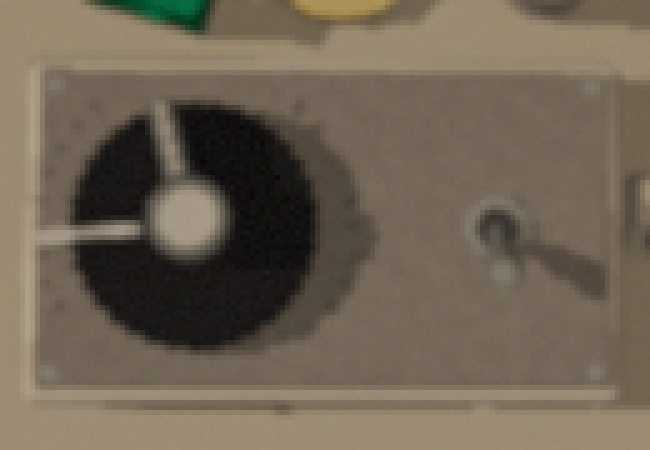

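View pics/scenec.png

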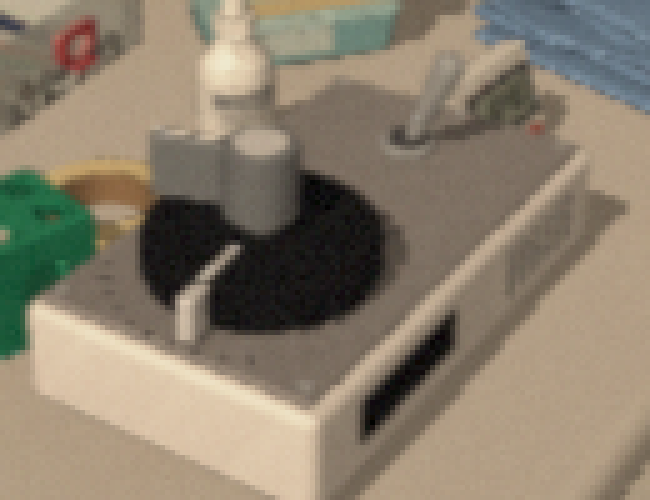

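The toggle tip sits at (275.5,249) in the top image. That matches the predicted "off" position (276,251) rather than "on" (276,228), and the scene view agrees, so the toggle is off. The knob needs to turn about +81° counter-clockwise. I'll do the knob first and move to hover over the blade.

>>> carry_out:
  plan:
    - {"xyz": [26, 52, 2], "angular": [0, 0, -0.03], "gripper": 0.55}
    - {"xyz": [26, 52, 2], "angular": [0, 0, -0.03], "gripper": 0.55}
    - {"xyz": [26, 52, 2], "angular": [0, 0, -0.03], "gripper": 0.55}
    - {"xyz": [26, 52, 0], "angular": [0, 0, -0.03], "gripper": 0.55}
    - {"xyz": [26, 52, 0], "angular": [0, 0, -0.03], "gripper": 0.55}

```text
clock: 2.17
ee_pos: [0.3766, -0.3401, 0.2016]
tool_rot: [3.141, -0.001, 0.237]
force: [1.1, -0.6, -0.3]
grip_width: 0.55
grip_force: 0.0
```

>>> carry_out:
  plan:
    - {"xyz": [26, 52, 0], "angular": [0, 0, -0.02], "gripper": 0.55}
    - {"xyz": [26, 52, 0], "angular": [0, 0, 0], "gripper": 0.55}
    - {"xyz": [26, 52, 0], "angular": [0, 0, 0], "gripper": 0.55}
    - {"xyz": [20, 52, 0], "angular": [0, 0, 0], "gripper": 0.55}
    - {"xyz": [0, 0, 0], "angular": [0, 0, 0], "gripper": 0.55}

```text
clock: 2.8
ee_pos: [0.4753, -0.129, 0.2016]
tool_rot: [-3.141, -0.001, 0.226]
force: [-0.7, -1.3, -0.2]
grip_width: 0.549
grip_force: 0.0
```

```bash
python3 - <<'E'
from h import *
s=env.sense(); print(s["clock"],s["ee_pos"],s["tool_rot"],s["q"])
p=env.snapshot("wrist"); save(p,"w1",s=1.5)
print("axis83",proj(p,[.4731,-.0816,.083]),"hubtop",proj(p,[.4731,-.0816,.123]),"tip121",proj(p,[.4731+.05*np.cos(.215),-.0816+.05*np.sin(.215),.121]))
for t in("knob_tip","ring_mark"):
    for r in env.regions_of(p,t)[:2]:
        ys,xs=np.nonzero(r["mask"]); print(t,r["p"],len(xs),xs.min(),xs.max(),ys.min(),ys.max())
E
```

```text
2.8 [ 0.47533252 -0.12896463  0.20155128] [-3.14053215e+00 -1.47872403e-03  2.26261387e-01] [ 0.43572306  0.21235724 -0.2694277   1.95945274  0.06585456  0.97728079
 -1.20928109]
axis83 [[211.62244076 167.97313777]] hubtop [[204.87063327 177.59681816]] tip121 [[202.93276877 118.95178045]]
knob_tip 0.7 1921 188 228 115 191
ring_mark 0.65 6870 148 266 109 213
```

View pics/w1.png

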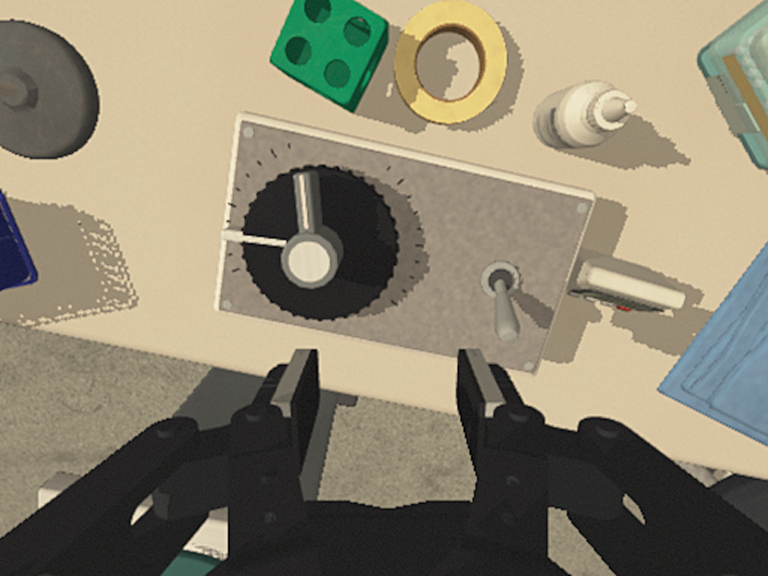

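The wrist view (1.5x) shows the blade from (304,175) to (312,232), the hub top at (309,260), the tab line from (245,238) to (287,243), and the toggle leaning to the front. Next I compute the angles.

```bash
python3 - <<'E'
from h import *
p=env.snapshot("wrist")
g=cv2.cvtColor(p["color"],cv2.COLOR_RGB2GRAY)
H=np.float32
# rectified views at given heights, 0.25mm/px, centred on axis
def rect(z,c=(.4731,-.0816),h=.08,s=.00025):
    n=int(2*h/s); 
    W=[(c[0]+h,c[1]+h,z),(c[0]+h,c[1]-h,z),(c[0]-h,c[1]-h,z),(c[0]-h,c[1]+h,z)]
    M=cv2.getPerspectiveTransform(proj(p,W).astype(H),H([[0,0],[n,0],[n,n],[0,n]]))
    return cv2.warpPerspective(p["color"],M,(n,n),flags=cv2.INTER_CUBIC)
for z,f in((.083,(245,238)),(.083,(287,243)),(.121,(304,175)),(.121,(312,232)),(.123,(309,260))):
    print(z,f,np.round(ray(p,np.array(f)/1.5,z)*1000,1))
a=np.hstack([cv2.resize(rect(z),(400,400),interpolation=cv2.INTER_AREA) for z in(.083,.121)])
cv2.imwrite("pics/rect.png",a[:,:,::-1])
R=cv2.cvtColor(rect(.083),cv2.COLOR_RGB2GRAY)
# line: bright pixels at y offset 25..48 mm (columns), radius
for z,lo,hi,col in((.083,26,48,True),(.121,24,46,False)):
    R=cv2.cvtColor(rect(z),cv2.COLOR_RGB2GRAY).astype(float); pts=[]
    for d in np.arange(lo,hi,.5):
        i=int(320-d*4); w=np.arange(-60,61)
        L=R[320-60+(0 if col else 0):381,i] if col else R[i,320-120:321]
        b=np.clip(L-L.max()*.6,0,None); k=(b*np.arange(len(b))).sum()/b.sum()
        pts.append((-(k-60)/4,d) if col else (d,-(k-120)/4))
    pts=np.array(pts); P=np.polyfit(pts[:,1],pts[:,0],1) if col else np.polyfit(pts[:,0],pts[:,1],1)
    print("line z",z,"slope,offs",P,"angle deg",90-np.degrees(np.arctan(P[0])) if col else np.degrees(np.arctan(P[0])))
E
```

```text
0.083 (245, 238) [470.6 -39.3  83. ]
0.083 (287, 243) [473.2 -66.9  83. ]
0.121 (304, 175) [522.3 -77.  121. ]
0.121 (312, 232) [491.8 -86.7 121. ]
0.123 (309, 260) [475.6 -88.  123. ]
line z 0.083 slope,offs [-0.09605227  3.35944868] angle deg 95.4865578937694
line z 0.121 slope,offs [ 0.31538195 -1.90702724] angle deg 17.504333874738457
```

View pics/rect.png

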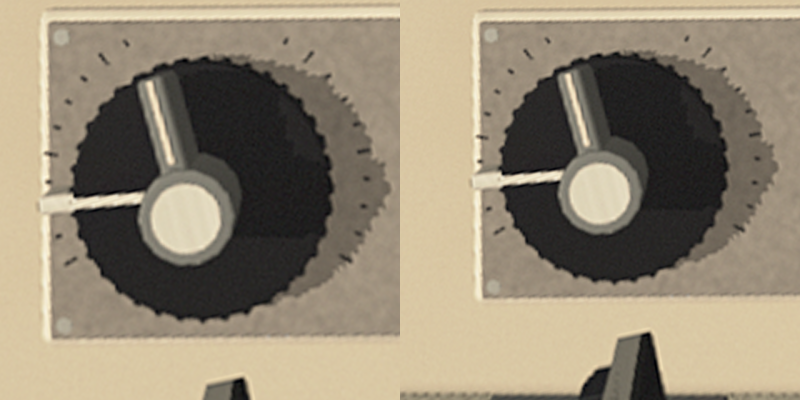

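>>> carry_out:
  plan:
    - {"xyz": [18, 28, 0], "angular": [0, 0, 0], "gripper": 0.5}
    - {"xyz": [18, 27, 0], "angular": [0, 0, 0], "gripper": 0.5}
    - {"xyz": [0, 0, -50], "angular": [0, 0, 0], "gripper": 0.5}
    - {"xyz": [0, 0, -30], "angular": [0, 0, 0], "gripper": 0.5}
    - {"xyz": [0, 0, 0], "angular": [0, 0, 0], "gripper": 0.5}

```text
clock: 3.62
ee_pos: [0.5076, -0.0802, 0.1192]
tool_rot: [-3.14, 0.005, 0.215]
force: [-0.9, -0.7, 0.6]
grip_width: 0.501
grip_force: 0.0
```

```bash
python3 - <<'E'
from h import *
s=env.sense(); print(s["ee_pos"],s["tool_rot"])
p=env.snapshot("wrist"); q=env.snapshot("scene")
a=np.hstack([cv2.resize(p["color"],(400,300)),cv2.resize(q["color"][160:280,200:360],(400,300),interpolation=3)])
cv2.imwrite("pics/w2.png",a[:,:,::-1])
E
```

```text
[ 0.50760939 -0.08019481  0.11920233] [-3.14012437  0.00497908  0.21514057]
```

View pics/w2.png

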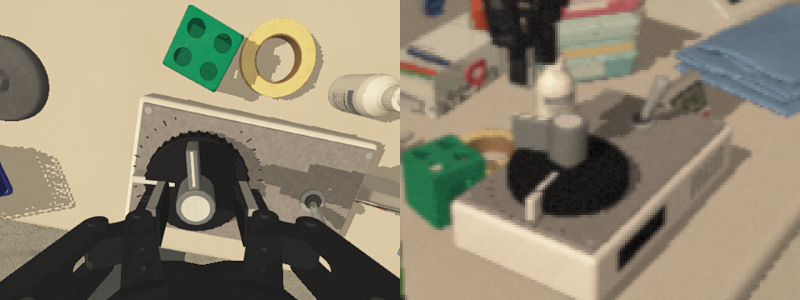

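The wrist view shows both fingers beside the knob, with the hub at (197,207) and the blade tip at (193,143). I'll check by projection where the TCP falls relative to the blade.

```bash
python3 - <<'E'
from h import *
s=env.sense(); e=s["ee_pos"]
p=env.snapshot("wrist"); k=400/512
print("tcp",proj(p,e)*k,"fingertips", [(proj(p,e+[-d*np.sin(.215),d*np.cos(.215),.006])*k).round() for d in(.021,-.021)])
for f in((197,207),(193,143),(193,190)): print(f,ray(p,np.array(f)/k,.121)*1000)
R,_=cv2.Rodrigues(np.array(p["rvec"],float)); print(-R.T@np.array(p["tvec"]).ravel(),R[2])
q=env.snapshot("scene"); print("scene tcp",(proj(q,e)-[200,160])*2.5+[400,0])
for r in env.regions_of(p,"knob_tip")[:1]:
    m=r["mask"]; ys,xs=np.nonzero(m); print(r["p"],[(y*k,xs[ys==y].min()*k,xs[ys==y].max()*k) for y in range(ys.min(),ys.max(),8)])
E
```

```text
tcp [[201.56996886 172.14323144]] fingertips [array([[175., 175.]]), array([[228., 175.]])]
(197, 207) [477.65168335 -83.03634999 121.        ]
(193, 143) [532.49086255 -68.14351548 121.        ]
(193, 190) [492.60180953 -76.43071861 121.        ]
[ 0.58111307 -0.06430531  0.30084695] [-0.27785983 -0.06185252 -0.95862828]
scene tcp [[533.94973007 110.71292906]]
0.84 [(142.96875, np.float64(190.625), np.float64(196.09375)), (149.21875, np.float64(187.5), np.float64(198.4375)), (155.46875, np.float64(185.9375), np.float64(198.4375)), (161.71875, np.float64(186.71875), np.float64(199.21875)), (167.96875, np.float64(186.71875), np.float64(199.21875)), (174.21875, np.float64(187.5), np.float64(199.21875)), (180.46875, np.float64(184.375), np.float64(207.8125)), (186.71875, np.float64(180.46875), np.float64(212.5)), (192.96875, np.float64(178.90625), np.float64(213.28125)), (199.21875, np.float64(177.34375), np.float64(214.0625)), (205.46875, np.float64(176.5625), np.float64(214.0625)), (211.71875, np.float64(176.5625), np.float64(213.28125)), (217.96875, np.float64(180.46875), np.float64(210.15625)), (224.21875, np.float64(189.84375), np.float64(200.0))]
```

>>> carry_out:
  plan:
    - {"xyz": [4, 6, 0], "angular": [0, 0, 0], "gripper": 0.5}
    - {"xyz": [0, 0, -18], "angular": [0, 0, 0], "gripper": 0.5}
    - {"xyz": [0, 0, 0], "angular": [0, 0, 0], "gripper": 0.5}
  newtons: 20

```text
clock: 4.25
ee_pos: [0.5133, -0.0722, 0.1028]
tool_rot: [-3.141, 0.001, 0.218]
force: [0.4, 0.1, -0.4]
grip_width: 0.497
grip_force: 0.0
```

>>> carry_out:
  plan:
    - {"xyz": [0, 0, -7], "angular": [0, 0, 0], "gripper": 0.05}
    - {"xyz": [0, 0, 0], "angular": [0, 0, 0], "gripper": 0.05}
    - {"xyz": [0, 0, 0], "angular": [0, 0, 0], "gripper": 0.05}
    - {"xyz": [0, 0, 0], "angular": [0, 0, 0], "gripper": 0.05}
  newtons: 20

```text
clock: 4.75
ee_pos: [0.514, -0.0728, 0.0965]
tool_rot: [3.141, -0.0, 0.218]
force: [0.7, 0.2, 0.9]
grip_width: 0.048
grip_force: 0.0
```

The fingers closed to 0.048 with no force, so the blade was missed. I'll look.

```bash
python3 - <<'E'
from h import *
p=env.snapshot("wrist"); q=env.snapshot("scene"); t=env.snapshot("top")
f=lambda im: cv2.resize(im,(400,300),interpolation=cv2.INTER_CUBIC)
e=env.sense()["ee_pos"]; print(proj(p,e),proj(q,e),proj(t,e))
a=np.vstack([np.hstack([f(p["color"]),f(q["color"][170:260,205:325])]),np.hstack([f(p["color"][120:312,100:356]),f(t["color"][195:285,165:285])])])
cv2.imwrite("pics/w3.png",a[:,:,::-1])
E
```

```text
[[257.92133971 220.41083282]] [[250.58105859 215.41333335]] [[208.99830063 220.40642884]]
```

View pics/w3.png

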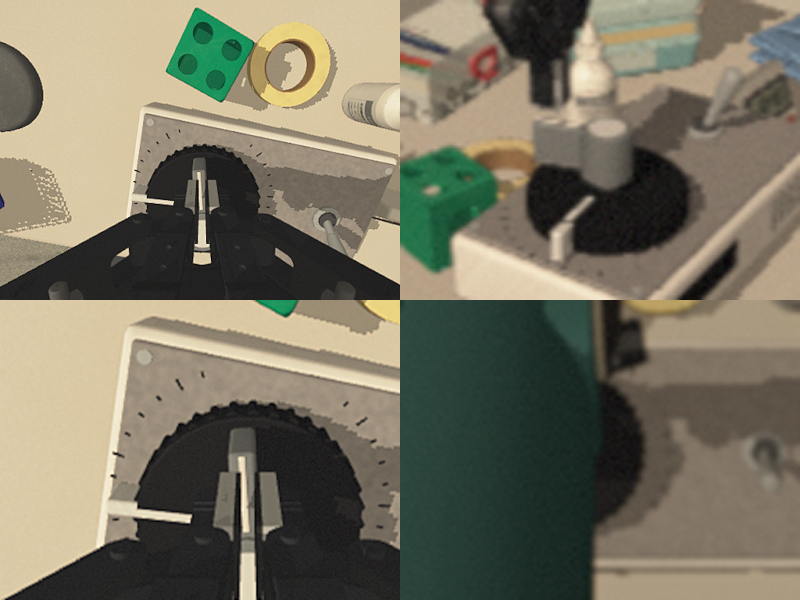

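The wrist view shows the blade between the pads. In the scene crop, though, the dark fingers end near (545,105), above the blade, while the TCP projects to (552,151). I'll check the geometry against the starting picture.

```bash
python3 - <<'E'
from h import *
p=env.snapshot("wrist"); q=env.snapshot("scene")
print("fx",p["fx"],q["fx"])
for z in (.194,.207,.22): print("start tip scene0 x1.5",z,proj(q,[.2455,-.6012,z])*1.5)
s=env.sense(); print(s["ee_pos"],s["grip_width"],s["force"],s["ft_torque"],s["grip_force"])
for z in(.0965,.11,.125): print(z,"scene",proj(q,[.514,-.0728,z]),"wrist",proj(p,[.514,-.0728,z]))
B=[(.477+r*np.cos(.23),-.082+r*np.sin(.23),z) for r in(.05,.017) for z in(.121,.091)]
print("blade scene",proj(q,B).round(1).tolist(),"wrist",proj(p,B).round(1).tolist())
for z in (.121,.123): print("hub",proj(q,[.477,-.082,z]))
for r in env.regions_of(q,"knob_tip")[:1]:
    ys,xs=np.nonzero(r["mask"]); print("knob scene",xs.min(),xs.max(),ys.min(),ys.max())
# finger darkest extents in scene crop column 244..254
g=cv2.cvtColor(q["color"],cv2.COLOR_RGB2GRAY); print(g[188:224,240:262:2])
E
```

```text
fx 302.2764608258634 355.38790108266693
start tip scene0 x1.5 0.194 [[665.28327811 196.48800573]]
start tip scene0 x1.5 0.207 [[666.82024241 189.5268013 ]]
start tip scene0 x1.5 0.22 [[668.37566686 182.48198735]]
[ 0.51381847 -0.07276874  0.09628368] 0.05120166047902233 [-0.5671785  -0.06248077  0.25595839] [0.03640574 0.02448422 0.01219298] 0.0
0.0965 scene [[250.53039725 215.3258058 ]] wrist [[258.05774028 220.21589552]]
0.11 scene [[250.36505795 209.957592  ]] wrist [[258.06825719 228.83047867]]
0.125 scene [[250.17831759 203.89453183]] wrist [[258.08188151 239.99039461]]
blade scene [[245.3, 204.5], [245.8, 216.4], [259.4, 207.1], [259.6, 219.1]] wrist [[258.8, 216.9], [258.6, 199.7], [259.5, 270.3], [259.2, 246.4]]
hub [[266.78179021 208.44676752]]
hub [[266.77579648 207.6233796 ]]
knob scene 244 274 205 226
[[113 109  38  24  28  39  78  48 114 207 213]
 [127 154  47  29  17  48  97  51 140 223 224]
 [137 159  51  27  29  50  99  50 166 228 231]
 [157 163  54  21  31  46 102  60 177 231 236]
 [164 162  66  27  36  43 103  59 180 233 237]
 [166 164  70  38  38  43 103  57 182 23
[... 717 characters left out ...]
 167 150 114 115 114 114 116 118 121 105]
 [169 167 150 112 113 112 114 115 111 109 107]
 [161 165 149 109 111 112 110 112 111 104 102]
 [167 164 137 113 113 113 114 113 112 105 102]
 [168 170 148 113 113 113 111 110 111 105  98]
 [147 161 154 112 112 112 113 110 113 104 100]
 [116 134 154 110 112 113 113 113 110 103  99]
 [112 116 126 113 112 114 111 110 111 105  98]
 [116 111 104 111 109 112 110 111 110 104  99]
 [117 112  98 108 109 112 108 112 108 107  99]
 [115 113  99  91  62  69  81 112 107 104 100]
 [121 115  95  51  27  20  44  59  66  81  97]
 [154 130  89  20  18  24  29  27  26  48 101]
 [160 138  66  24  30  23  23  27  22  35  97]
 [146 143  50  27  26  26  19  19  21  30  84]]
```

Dark finger pixels end at scene row ~201, and background shows between them and the blade top at row ~206. So the fingertips are really about 30 mm higher than reported and closed above the blade. I'll open, go lower in small steps and feel for contact.

>>> carry_out:
  plan:
    - {"xyz": [0, 0, 0], "angular": [0, 0, 0], "gripper": 0.4}
    - {"xyz": [0, 0, 0], "angular": [0, 0, 0], "gripper": 0.4}
    - {"xyz": [0, 0, -10], "angular": [0, 0, 0], "gripper": 0.4}
    - {"xyz": [0, 0, -8], "angular": [0, 0, 0], "gripper": 0.4}
    - {"xyz": [0, 0, 0], "angular": [0, 0, 0], "gripper": 0.4}

```text
clock: 5.68
ee_pos: [0.5129, -0.0727, 0.0771]
tool_rot: [-3.141, 0.002, 0.218]
force: [0.0, -0.3, -0.5]
grip_width: 0.4
grip_force: 0.0
```

```bash
python3 - <<'E'
from h import *
q=env.snapshot("scene"); s=env.sense(); print(s["ee_pos"],s["force"])
g=cv2.cvtColor(q["color"],cv2.COLOR_RGB2GRAY); print(g[196:224,232:268:2])
cv2.imwrite("pics/s4.png",cv2.resize(q["color"][170:260,205:325],(800,600),interpolation=3)[:,:,::-1])
E
```

```text
[ 0.51331122 -0.07265532  0.07755366] [ 0.28741263 -0.77022208  0.80482474]
[[154  94  32  46  52  46  28  29  27  23  26  27  25  77 216 217 204 181]
 [163 124  39  38  46  41  30  26  24  30  35  22  19  79 201 198 189 162]
 [169 149  77  59  49  39  34  26  34  40  29  26  25  76 198 193 173 125]
 [168 164 156 140 103  30  33  25  58  75  39  23  31  67 146 142 131 110]
 [167 169 168 163 136  36  30  20  72  96  37  28  32  65 124 132 131 119]
 [169 166 168 169 143  35  26  26  64  98  40  24  35  57 132 139 130 122]
 [170 170 170 167 143  38  27  26  63  95  35  24  28  62 162 157 147 134]
 [170 167 170 167 152  51  34  32  64 101  39  25  26  66 155 154 143 140]
 [169 169 167 167 155  53  35  40  63 102  46  31  29  91 163 150 146 141]
 [167 168 168 167 151  57  36  41  67 104  73  64  62 144 170 146 119 129]
 [169 166 169 170 153  50  40  37  69 127  88 105 145 184 166 115 145 167]
 [172 169 169 169 153  54  42  38  69 133  78 102 134 135 108 162 172 179]
 [168 168 169 170 159  58  35  39  62 136  77  86  88  84  90 173 178 182]
 [166 169 169 172 164  57  33  41  60 136  77  75
[... 376 characters left out ...]
 94 105 100 105 113 112]
 [115 115 122 121 116 138 156 103  97  87  78  80  94 104 102 110 114 110]
 [100 109 117 117 114 118 128 108  85  79  73  80  95 103 100 108 113 109]
 [ 96 107 113 117 116 110 108 112 105  83  83  81  94 108 101 108 112 108]
 [ 96 108 117 116 111 111 101 107 109 105  94  93  95 105 101 110 110 108]
 [ 97 106 118 119 113 111 102  90  60  64  76 105 103 107 101 113 114 110]
 [ 91 117 135 135 119 114  99  53  28  28  43  58  65  81  98 110 108 110]
 [107 155 161 161 155 128  89  28  22  26  23  23  26  48  99 111 109 109]
 [ 95 161 168 170 166 139  64  24  26  25  23  26  22  29  96 109 111 109]
 [ 84 138 162 166 148 146  53  17  24  28  28  16  22  23  83 109 107 107]]
```

View pics/s4.png

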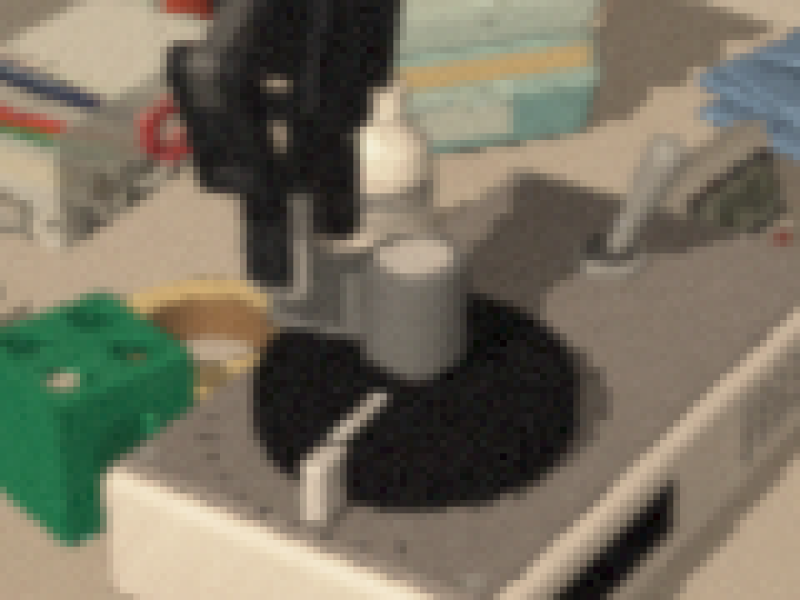

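The near finger now covers the upper blade, with its tip at crop (270,280) and the blade's lower edge at about (320,330). I'll go slightly lower and close.

>>> carry_out:
  plan:
    - {"xyz": [0, 0, -4], "angular": [0, 0, 0], "gripper": 0.4}
    - {"xyz": [0, 0, 0], "angular": [0, 0, 0], "gripper": 0.05}
    - {"xyz": [0, 0, 0], "angular": [0, 0, 0], "gripper": 0.05}
    - {"xyz": [0, 0, 0], "angular": [0, 0, 0], "gripper": 0.05}
  newtons: 20

```text
clock: 6.22
ee_pos: [0.5139, -0.073, 0.0742]
tool_rot: [3.141, -0.0, 0.218]
force: [0.4, -0.8, -1.8]
grip_width: 0.11
grip_force: 23.5
```

>>> carry_out:
  plan:
    - {"xyz": [-1.9, 5.7, 0], "angular": [0, 0, 0.157], "gripper": 0.05}
    - {"xyz": [-2.7, 5.3, 0], "angular": [0, 0, 0.157], "gripper": 0.05}
    - {"xyz": [-3.5, 4.8, 0], "angular": [0, 0, 0.157], "gripper": 0.05}
    - {"xyz": [-4.2, 4.2, 0], "angular": [0, 0, 0.157], "gripper": 0.05}
    - {"xyz": [0, 0, 0], "angular": [0, 0, 0], "gripper": 0.05}

```text
clock: 6.85
ee_pos: [0.5017, -0.0527, 0.0743]
tool_rot: [3.141, -0.001, 0.844]
force: [0.5, -0.2, -2.4]
grip_width: 0.106
grip_force: 23.4
```

```bash
python3 - <<'E'
from h import *
s=env.sense(); print(s["ee_pos"],s["tool_rot"],s["force"],s["ft_torque"],s["q"])
p=env.snapshot("wrist"); q=env.snapshot("scene")
for P in (p,q):
  for t in("knob_tip","ring_mark"):
    r=env.search_frame(P,t); print(t,[(np.round(x["location"],4).tolist(),round(x["p"],2)) for x in r[:2]])
np.save("w_mid.npy",p["color"])
E
```

```text
[ 0.50171518 -0.05269046  0.07429022] [ 3.14120158e+00 -7.58899762e-04  8.44346555e-01] [ 0.50402265 -0.1730938  -2.43879615] [ 0.10545591 -0.27915127  0.09218143] [ 0.38853704  0.43849768 -0.42332814  2.02836065  0.2653541   0.72604155
 -0.92560225]
knob_tip [([0.5889, -0.221, 0.0389], 0.71), ([0.4902, -0.0629, 0.1216], 0.6)]
ring_mark [([0.5087, -0.0501, 0.0831], 0.93)]
knob_tip [([0.4721, -0.068, 0.1103], 0.8)]
ring_mark [([0.4559, -0.0577, 0.0824], 0.65)]
```

>>> carry_out:
  plan:
    - {"xyz": [-4.8, 3.5, 0], "angular": [0, 0, 0.157], "gripper": 0.05}
    - {"xyz": [-5.3, 2.7, 0], "angular": [0, 0, 0.157], "gripper": 0.05}
    - {"xyz": [-5.7, 1.8, 0], "angular": [0, 0, 0.157], "gripper": 0.05}
    - {"xyz": [-5.9, 0.9, 0], "angular": [0, 0, 0.157], "gripper": 0.05}
    - {"xyz": [0, 0, 0], "angular": [0, 0, 0], "gripper": 0.05}

```text
clock: 7.78
ee_pos: [0.4799, -0.0433, 0.0743]
tool_rot: [3.141, -0.001, 1.472]
force: [1.7, 1.8, -2.3]
grip_width: 0.11
grip_force: 23.5
```

>>> carry_out:
  plan:
    - {"xyz": [-6, 0, 0], "angular": [0, 0, 0.157], "gripper": 0.05}
    - {"xyz": [0, 0, 0], "angular": [0, 0, 0], "gripper": 0.05}

```text
clock: 8.02
ee_pos: [0.4739, -0.0433, 0.0743]
tool_rot: [3.141, -0.001, 1.627]
force: [1.2, 3.2, -1.7]
grip_width: 0.11
grip_force: 23.6
```

>>> carry_out:
  plan:
    - {"xyz": [0, 0, 0], "angular": [0, 0, 0], "gripper": 0.45}
    - {"xyz": [0, 0, 0], "angular": [0, 0, 0], "gripper": 0.45}
    - {"xyz": [0, 0, 45], "angular": [0, 0, 0], "gripper": 0.45}
    - {"xyz": [0, 0, 50], "angular": [0, 0, 0], "gripper": 0.45}
    - {"xyz": [0, 0, 0], "angular": [0, 0, 0], "gripper": 0.45}

```text
clock: 8.65
ee_pos: [0.4765, -0.0443, 0.1726]
tool_rot: [3.135, 0.003, 1.629]
force: [0.8, -0.5, -0.0]
grip_width: 0.453
grip_force: 0.0
```

```bash
cat > ang.py <<'E'
from h import *
p=env.snapshot("wrist"); e=env.sense(); print(e["ee_pos"],e["tool_rot"])
def rect(z,c=(.477,-.082),h=.08):
    n=640; W=[(c[0]+h,c[1]+h,z),(c[0]+h,c[1]-h,z),(c[0]-h,c[1]-h,z),(c[0]-h,c[1]+h,z)]
    M=cv2.getPerspectiveTransform(proj(p,W).astype(np.float32),np.float32([[0,0],[n,0],[n,n],[0,n]]))
    return cv2.warpPerspective(p["color"],M,(n,n),flags=cv2.INTER_CUBIC)
a=np.hstack([cv2.resize(rect(z),(400,400),interpolation=cv2.INTER_AREA) for z in(.083,.121)])
cv2.imwrite("pics/rect2.png",a[:,:,::-1])
m=env.regions_of(p,"knob_tip"); print([(x["p"],int(x["mask"].sum())) for x in m[:3]])
E
python3 ang.py
```

```text
[ 0.47474185 -0.04449097  0.17056692] [3.13855417e+00 1.87936347e-03 1.62865376e+00]
[(0.83, 2117)]
```

View pics/rect2.png

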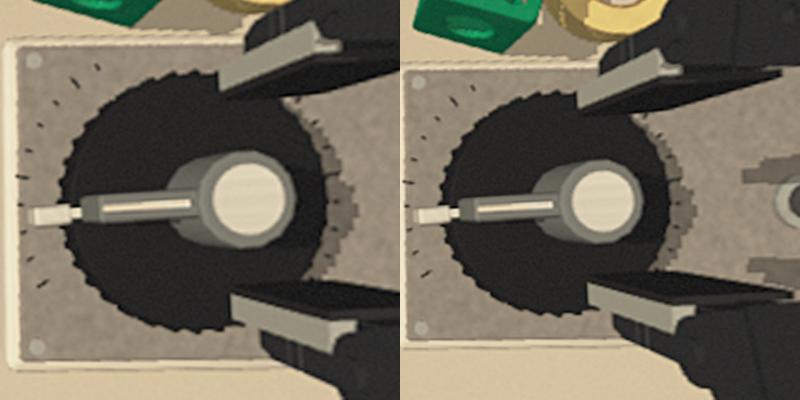

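The rectified view shows the blade from hub (604,200) to tip ~(463,209), almost in line with the tab at (418–458, 213–216) and about 1–2° short of it. I'll measure it at subpixel level.

```bash
cat >> ang.py <<'E'
def colfit(z,lo,hi,c0,hw,th,name):
    R=cv2.cvtColor(rect(z),cv2.COLOR_RGB2GRAY).astype(float); P=[]
    for d in np.arange(lo,hi,.5):   # d = +y offset in mm from axis
        j=int(round(320-4*d)); L=R[c0-hw:c0+hw,j]; on=np.nonzero(L>th)[0]
        if len(on): 
            def edge(i,s): a,b=L[i],L[min(max(i+s,0),len(L)-1)]; return i+s*(a-th)/(a-b) if a!=b else i
            u,v=edge(on[0],-1),edge(on[-1],1); P.append((d,-(c0-hw+(u+v)/2-320)/4,(v-u)/4))
    P=np.array(P); k=np.polyfit(P[:,0],P[:,1],1); r=P[:,1]-np.polyval(k,P[:,0]); g=abs(r)<2*r.std()+.05
    k=np.polyfit(P[g,0],P[g,1],1)
    print(name,"angle",90-np.degrees(np.arctan(k[0])),"x at axis %.2f"%k[1],"width",np.median(P[:,2]),"res",r[g].std(),len(P))
    return k
colfit(.121,22,46,332,30,60,"blade")
colfit(.083,57,65,342,24,205,"tab")
R=cv2.cvtColor(rect(.083),cv2.COLOR_RGB2GRAY); print(R[320:364:2,[54,66,80,92,104,116]])
R=cv2.cvtColor(rect(.121),cv2.COLOR_RGB2GRAY); print(R[310:360:2,[130,150,170,200,220]])
# hub top disc
H=cv2.inRange(cv2.cvtColor(rect(.123),cv2.COLOR_RGB2GRAY)[220:420,220:420],175,255); n,l,st,ce=cv2.connectedComponentsWithStats(H); i=1+st[1:,4].argmax(); print("hub xy off mm",-(ce[i][::-1]+220-320)/4,st[i])
E
python3 ang.py
```

```text
[ 0.47297085 -0.04428431  0.16846755] [-3.14015656e+00  3.41643358e-04  1.62950078e+00]
[(0.9, 2096)]
blade angle 92.30720246663375 x at axis -1.46 width 10.113532529239766 res 0.26476863000953166 48
tab angle 95.5455550450042 x at axis -0.38 width 5.383641358641359 res 0.09482330046418398 16
[[138 139 139  84  29  44]
 [139 137 141  50  16  42]
 [139 139 143  36  42  41]
 [137 135 133  50  92  39]
 [126 118 128  94 148  22]
 [125 131 148 148 185  37]
 [140 164 182 194 212  91]
 [163 195 204 206 220 155]
 [178 210 219 214 219 190]
 [189 215 217 211 214 213]
 [190 214 216 210 212 211]
 [191 211 214 209 211 218]
 [188 210 212 210 210 214]
 [183 211 211 213 211 197]
 [179 211 211 216 211 159]
 [177 212 211 215 208 122]
 [175 212 210 211 202  83]
 [175 211 206 208 200  63]
 [172 213 202 192 173  48]
 [163 188 168 154 136  45]
 [145 145 129 106  72  35]
 [131 117 115  72  20  30]]
[[ 31  40  40  67  92]
 [ 34  48  70  97 106]
 [ 52  77  99 118 117]
 [ 86 107 119 124 124]
 [115 121 125 124 123]
 [121 127 124 113 106]
 [125 124 112 108 138]
 [121 114 115 164 197]
 [116 125 167 217 219]
 [136 155 214 222 224]
 [175 188 219 228 224]
 [205 216 231 214 195]
 [234 230 214 180 153]
 [230 200 167 137 124]
 [187 149 125 115 113]
 [137 114 108 118 123]
 [110 109 121 124 123]
 [117 126 126 121 111]
 [126 124 118 106  92]
 [120 116 114  79  74]
 [113 105  92  54  68]
 [ 93  80  64  30  72]
 [ 64  49  32  22  73]
 [ 38  31  17  25  68]
 [ 28  30  30  33  68]]
hub xy off mm [-0.42528894 -0.17508255] [  53   54   97   96 7268]
```

```bash
cat >> ang.py <<'E'
print("---")
for lo,hi in((30,47),(36,47),(28,40)): colfit(.121,lo,hi,332,30,60,f"edges {lo}-{hi}")
for lo,hi in((24,44),(30,46)): colfit(.121,lo,hi,331,12,165,f"highlight {lo}-{hi}")
E
python3 ang.py | sed '1,/---/d'
```

```text
edges 30-47 angle 93.74391164987958 x at axis -0.33 width 10.118477282950966 res 0.018973320109598943 34
edges 36-47 angle 93.52658154346327 x at axis -0.49 width 10.124839743589742 res 0.013863163176726943 22
edges 28-40 angle 93.95394472899156 x at axis -0.21 width 10.116107576633892 res 0.0131616018807279 24
highlight 24-44 angle 94.02849227447241 x at axis -0.34 width 2.5262648809523807 res 0.03174922488527773 40
highlight 30-46 angle 93.95523339867054 x at axis -0.38 width 2.5616329535766873 res 0.03740036387081735 32
```

>>> carry_out:
  plan:
    - {"xyz": [0, 0, -45], "angular": [0, 0, 0], "gripper": 0.45}
    - {"xyz": [0, 0, -40], "angular": [0, 0, 0], "gripper": 0.4}
    - {"xyz": [0, 0, -10], "angular": [0, 0, 0], "gripper": 0.4}
    - {"xyz": [0, 0, 0], "angular": [0, 0, 0], "gripper": 0.05}
    - {"xyz": [0, 0, 0], "angular": [0, 0, 0], "gripper": 0.05}

```text
clock: 9.57
ee_pos: [0.4743, -0.0436, 0.0749]
tool_rot: [3.14, -0.0, 1.631]
force: [0.6, 0.4, -6.7]
grip_width: 0.107
grip_force: 25.3
```

>>> carry_out:
  plan:
    - {"xyz": [0, 0, 0], "angular": [0, 0, 0], "gripper": 0.05}
    - {"xyz": [-1.2, 0, 0], "angular": [0, 0, 0.032], "gripper": 0.05}
    - {"xyz": [0, 0, 0], "angular": [0, 0, 0], "gripper": 0.05}
    - {"xyz": [0, 0, 0], "angular": [0, 0, 0], "gripper": 0.05}

```text
clock: 10.07
ee_pos: [0.473, -0.0436, 0.0748]
tool_rot: [3.141, 0.0, 1.663]
force: [-0.9, 2.4, 2.6]
grip_width: 0.109
grip_force: 26.4
```

>>> carry_out:
  plan:
    - {"xyz": [0, 0, 0], "angular": [0, 0, 0], "gripper": 0.45}
    - {"xyz": [0, 0, 0], "angular": [0, 0, 0], "gripper": 0.45}
    - {"xyz": [0, 0, 45], "angular": [0, 0, 0], "gripper": 0.45}
    - {"xyz": [0, 0, 50], "angular": [0, 0, 0], "gripper": 0.45}
    - {"xyz": [0, 0, 0], "angular": [0, 0, 0], "gripper": 0.45}

```text
clock: 10.7
ee_pos: [0.4753, -0.0442, 0.1725]
tool_rot: [3.135, 0.003, 1.662]
force: [-0.8, 0.7, -0.7]
grip_width: 0.454
grip_force: 0.0
```

```bash
python3 ang.py | grep -E "tab|edges|highl|hub"
```

```text
tab angle 95.72894473959906 x at axis -0.11 width 4.625 res 0.11008661602024203 16
hub xy off mm [-0.3867058  -0.17510359] [  53   54   97   96 7240]
edges 30-47 angle 95.31612688873291 x at axis -0.40 width 9.973145604395604 res 0.023304047335068526 34
edges 36-47 angle 95.23584104868429 x at axis -0.45 width 9.97165750915751 res 0.016745931243441058 22
edges 28-40 angle 95.56368646234799 x at axis -0.25 width 9.97827380952381 res 0.023257437397975683 24
highlight 24-44 angle 94.68193857151726 x at axis -0.81 width 2.6791666666666663 res 0.03007767354067407 40
highlight 30-46 angle 94.16762585745157 x at axis -1.14 width 2.6247437695544287 res 0.03334394885847702 32
```

Knob at 95.4° and ring at 95.5°, and the ring hasn't moved. Now the toggle: I'll shut the fingers, move in front of it and turn the yaw back.

>>> carry_out:
  plan:
    - {"xyz": [-10, -18, 2], "angular": [0, 0, -0.17], "gripper": 0.0}
    - {"xyz": [-8, -19, 0], "angular": [0, 0, -0.17], "gripper": 0.0}
    - {"xyz": [-8, -19, 0], "angular": [0, 0, -0.17], "gripper": 0.0}
    - {"xyz": [-8, -19, 0], "angular": [0, 0, -0.17], "gripper": 0.0}
    - {"xyz": [-8, -19, 0], "angular": [0, 0, -0.17], "gripper": 0.0}

```text
clock: 11.42
ee_pos: [0.429, -0.1383, 0.1695]
tool_rot: [-3.139, 0.001, 0.807]
force: [-0.0, 0.0, -0.3]
grip_width: 0.0
grip_force: 0.0
```

>>> carry_out:
  plan:
    - {"xyz": [-8, -19, 0], "angular": [0, 0, -0.17], "gripper": 0.0}
    - {"xyz": [-8, -19, 0], "angular": [0, 0, -0.17], "gripper": 0.0}
    - {"xyz": [-8, -19, 0], "angular": [0, 0, -0.17], "gripper": 0.0}
    - {"xyz": [-4, -17, 0], "angular": [0, 0, -0.17], "gripper": 0.0}
    - {"xyz": [0, 0, 0], "angular": [0, 0, 0], "gripper": 0.0}

```text
clock: 12.05
ee_pos: [0.4012, -0.2125, 0.1697]
tool_rot: [-3.14, 0.003, 0.132]
force: [-0.2, 1.1, 0.7]
grip_width: -0.0
grip_force: 0.0
```

>>> carry_out:
  plan:
    - {"xyz": [0, 0, -50], "angular": [0, 0, 0], "gripper": 0.0}
    - {"xyz": [0, 0, -40], "angular": [0, 0, 0], "gripper": 0.0}
    - {"xyz": [0, 0, -12], "angular": [0, 0, 0], "gripper": 0.0}
    - {"xyz": [0, 0, 0], "angular": [0, 0, 0], "gripper": 0.0}

```text
clock: 12.55
ee_pos: [0.4025, -0.211, 0.0688]
tool_rot: [-3.14, 0.001, 0.135]
force: [-0.2, -0.1, 0.7]
grip_width: -0.001
grip_force: 0.0
```

>>> carry_out:
  plan:
    - {"xyz": [20, 0, 0], "angular": [0, 0, 0], "gripper": 0.0}
    - {"xyz": [15, 0, 0], "angular": [0, 0, 0], "gripper": 0.0}
    - {"xyz": [15, 0, 0], "angular": [0, 0, 0], "gripper": 0.0}
    - {"xyz": [10, 0, 0], "angular": [0, 0, 0], "gripper": 0.0}
    - {"xyz": [0, 0, 0], "angular": [0, 0, 0], "gripper": 0.0}

```text
clock: 13.18
ee_pos: [0.4633, -0.2116, 0.0693]
tool_rot: [-3.142, -0.0, 0.134]
force: [-0.5, 0.5, 0.3]
grip_width: -0.001
grip_force: 0.0
```

```bash
cat > tog.py <<'E'
from h import *
for n in("wrist","scene","top"):
    P=env.snapshot(n); print(n,{k:proj(P,[.4785+s*.0234,-.212,.115])[0].round() for k,s in(("on",1),("off",-1))})
    for r in env.regions_of(P,"toggle_tip")[:2]:
        m=r["mask"]; ys,xs=np.nonzero(m); i=ys.argmin(); print(round(r["p"],2),len(xs),"x",xs.min(),xs.max(),"y",ys.min(),ys.max(),"top at",xs[i],ys[i],"bottom x",xs[ys.argmax()])
s=env.sense(); print(s["clock"],s["ee_pos"],s["force"])
E
python3 tog.py
```

```text
wrist {'on': array([270., 180.]), 'off': array([257., 270.])}
0.74 823 x 252 284 y 167 199 top at 268 167 bottom x 262
scene {'on': array([288., 186.]), 'off': array([305., 191.])}
0.65 66 x 288 295 y 187 203 top at 289 187 bottom x 294
top {'on': array([276., 226.]), 'off': array([276., 249.])}
13.475 [ 0.46203766 -0.21194491  0.06912636] [-0.54885876 -0.42555785 -0.14074017]
```

The toggle is on: the scene shows its tip at (289,187) against a predicted (288,186). I'll back off, lift and check everything again.

>>> carry_out:
  plan:
    - {"xyz": [-30, 0, 0], "angular": [0, 0, 0], "gripper": 0.0}
    - {"xyz": [-20, 0, 20], "angular": [0, 0, 0], "gripper": 0.0}
    - {"xyz": [0, 0, 55], "angular": [0, 0, 0], "gripper": 0.0}
    - {"xyz": [0, -40, 45], "angular": [0, 0, 0], "gripper": 0.0}
    - {"xyz": [0, -50, 0], "angular": [0, 0, 0], "gripper": 0.0}

```text
clock: 14.1
ee_pos: [0.415, -0.3036, 0.1937]
tool_rot: [3.135, -0.006, 0.135]
force: [0.9, -0.5, -0.4]
grip_width: -0.001
grip_force: 0.0
```

>>> carry_out:
  plan:
    - {"xyz": [-15, -55, 0], "angular": [0, 0, 0], "gripper": 0.0}
    - {"xyz": [-15, -55, 0], "angular": [0, 0, 0], "gripper": 0.0}
    - {"xyz": [0, 0, 0], "angular": [0, 0, 0], "gripper": 0.0}

```text
clock: 14.48
ee_pos: [0.3793, -0.4166, 0.1887]
tool_rot: [3.14, 0.002, 0.124]
force: [-0.7, 1.5, 0.5]
grip_width: -0.0
grip_force: 0.0
```

```bash
python3 tog.py; python3 - <<'E'
from h import *
p=env.snapshot("top")
for t in ("cube","dropper","tape","bench_timer"):
    r=env.search_frame(p,t); print(t,[(np.round(x["location"],3).tolist(),round(x["p"],2)) for x in r[:1]])
m=env.regions_of(p,"knob_tip")[0]["mask"]; ys,xs=np.nonzero(m); print("knob",xs.min(),xs.max(),ys.min(),ys.max())
g=cv2.cvtColor(p["color"],cv2.COLOR_RGB2GRAY); print(g[234:250,180:206:2])
E
```

```text
wrist {'on': array([-0., -5.]), 'off': array([ 7., 63.])}
0.66 905 x 0 50 y 0 43 top at 0 0 bottom x 44
0.21 16547 x 0 133 y 0 130 top at 0 0 bottom x 110
scene {'on': array([288., 186.]), 'off': array([305., 191.])}
0.2 875 x 200 234 y 214 250 top at 217 214 bottom x 213
top {'on': array([276., 226.]), 'off': array([276., 249.])}
0.47 87 x 272 279 y 225 240 top at 275 225 bottom x 273
14.775 [ 0.38329192 -0.41040125  0.18929615] [-0.39195464  0.42497286 -0.88779786]
cube [([0.601, -0.066, 0.06], 0.98)]
dropper [([0.591, -0.239, 0.072], 0.86)]
tape [([0.612, -0.143, 0.021], 0.96)]
bench_timer [([0.481, -0.314, 0.047], 0.7)]
knob 272 280 225 240
[[147 126  99 104  94  43  23  25  26  20  25  20  46]
 [149 125  98 104  91  33  21  21  23  25  26  24  62]
 [154 132 103 105  93  36  25  29  35  40  46  54  75]
 [155 134 106 105  98  57  57  60  66  75  81  85  89]
 [152 132 104 104  98  88  94 105 111 118 117 113  94]
 [156 129 105 110 114 115 120 129 133 140 140 129  97]
 [155 131 125 132 134 132 128 123 117 121 122 111  91]
 [157 148 149 151 132 112 108  99  89  87  87  78  78]
 [157 154 158 155 124  79  73  68  60  56  55  47  56]
 [157 145 144 139 107  50  40  34  33  32  24  26  34]
 [158 131 116 110  90  38  28  26  20  17  18  17  22]
 [160 124  96 100  95  49  21  25  24  20  20  22  20]
 [161 122  99 103 102  54  23  25  25  23  25  25  22]
 [162 127 104 105 100  50  21  24  22  24  24  23  22]
 [163 131 106 105  98  57  20  28  24  21  25  24  27]
 [163 131 105 106 102  79  32  24  22  26  24  25  23]]
```

```bash
python3 -c "
from plant import env
print(env.hand_in())"
```

```text
the job is handed in; nothing more can be done
None
```

The job is handed in: the knob pointer is lined up with the limit tab to within about 0.5° by camera, the ring did not measurably shift, the toggle was off and is now on, and the other things are where they were.

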